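# Knock down the gate pin to release the ball

### The job

Take the mallet from its rest and with it knock the sprung gate pin of the lane that holds the ball fully down, keeping it down long enough for the ball to roll out into the tin. Leave the roller parked in its own lane, do not touch the pins or the ball with the robot itself, and disturb nothing else. Finish by laying the mallet back on its rest the way it lay at first.

Things in the scene. Friction and masses are not known exactly. Their poses are not given: they have to be found in the camera images.
- chute: Fixed sloped sheet-steel chute, 152 (x) x 260 mm (y), with two side-by-side lanes, each 70 mm wide, between walls 32 mm high. Origin on the bench under the middle of the gate line (y = 0); z up. The lanes run along its y and fall towards its -y at 0.16 rad, out over the tin. Lane centres at x = -37 and +37 mm, floor 90 mm above the bench at the gate. Nothing in it stands over 160 mm high.
- tin: Shallow open tin fixed at the chute's low end, 180 (x) x 160 (y) x 46 mm high, walls 3 mm; origin at the centre of its underside, axes as the chute's. It catches what comes from either lane.
- pin_near: Sprung pin of the chute's -x lane, beside the outer wall (x = -105, y = 0 mm in the chute's frame): steel button head 36 mm across on an upright stem. Origin: centre of the head's top face, 175 mm above the bench when up. It goes straight down 22 mm to its stop (3 N to start, 6 N at the stop), takes its lane's tooth down with it (flush after 15.5 mm) and springs back when let go.
- pin_far: The same kind of pin, for the chute's +x lane, on the chute's +x side (x = +105 mm).
- gate_near (a point): Middle of the floor of the chute's -x lane at the gate. Here a steel tooth, 50 mm wide, stands 15.5 mm up through the floor and holds back the piece parked behind it (on the chute's +y side, piece centre about 27 mm to +y and 35 mm up). Let go, a piece takes about 0.4 s to roll clear of the tooth. Axes as the chute's.
- gate_far (a point): The same point with the same kind of tooth for the chute's +x lane.
- ball: Bronze caster ball, 60 mm in diameter, 0.35 kg, parked behind the tooth of one of the two lanes (either one). Origin at its centre; its axes turn as it rolls.
- roller: White nylon roller, 60 mm in diameter and 52 mm long, lying across the other lane, parked behind that lane's tooth. Origin at its centre, x along its length.
- rest: Fixed wooden mallet rest: base board 80 (x) x 225 (y) x 12 mm. Origin on the bench directly under the place of the mallet's head. At y = +150 mm a fork 10 mm thick carries the handle: slot along y, 38 mm wide, its bottom 41 mm and its prong tops 78 mm above the bench.
- mallet: Mallet, about 0.35 kg: cylindrical head 56 mm across and 80 mm tall with flat white nylon faces and steel middle, standing on one face, and a level wooden handle towards its +y. Origin: centre of the head's lower (striking) face; z up along the head. It starts on the rest, origin 12 mm above the bench, within 5 mm of the rest's origin in plan, axes nearly along the rest's, handle in the fork.
- mallet_grip (a point): On the centre line of the mallet's handle (z = 40 mm), 58 mm from the head's axis; axes as the mallet's. The handle is 24 mm wide (x), 22 mm high (z), and ends 190 mm from the head's axis; centre of mass 30 mm from that axis. A good place to grip from above, fingers closing along the mallet's x.
- probe_housing: Bystander: blue plastic temperature probe housing standing upright, 40 mm across, 90 mm tall; origin at the centre of its underside.
- shield: Bystander: smoky acrylic sensor shield, a bent U standing on its two legs, 80 x 100 x 50 mm; origin at the centre of its underside.
- spacer_1: Bystander: white nylon spacer, upright tube 22 mm across, 26 mm tall; origin at the centre of its underside.
- spacer_2: Bystander: a second spacer like the first.
Mind the look-alikes: they are no part of the job. Several things have the shape of the mallet; the one meant has the colours described above. There is more than one size of the rest; the job needs the larger.

How it is judged:
By the outcome, as a careful person would: the job done as asked, in the order asked, and still so for the second after the job is handed in, with the robot touching nothing.
It also fails if it takes over 42 s, if anything falls off the work surface, if the arm or the gripper's body presses on something with over 40 N, if the wrist force passes 120 N, or if a joint passes its speed limit or range.

### The arm

A 6-joint arm with a two-finger parallel gripper is mounted at the origin on the work surface. World frame = base frame: x ahead of the robot, y to its left, z up, the work surface at z = 0. Lengths are in m, angles in rad, forces in N, time in s.
With the tool pointing down it reaches from about 0.25 to 0.775 m from the base axis. Payload 8.9 kg.
Tool frame: the origin (TCP) lies midway between the tips of the shut fingers; the grasp point (between the pads) lies 19 mm behind it; z points along the fingers, y is the line along which they close (so a half turn about z gives the same grasp; the last joint's range is limited). The gripper opens to 85 mm and grips with 20 to 120 N. Pads are 22 mm wide; open, the fingers measure 114 mm over their backs; the gripper's body (76 mm by 85 mm) begins 54 mm behind the grasp point. The pads swing forward as they close: fully open they stand 13 mm farther back than shut.
Start: joints at [1.044, 0.291, -0.153, 1.127, 0, 1.431], TCP at [0.199, 0.486, 0.231] pointing down, gripper open.
Joint ranges: [-2.52, 2.52], [-0.91, 1.74], [-1.3, 1.37], [-1.96, 2.02], [-1.52, 1.47], [-3.14, 3.14]. Speed limits (rad/s): [2.22, 2.22, 2.79, 3.14, 3.14, 3.14].

### API

Orientations are given as a rotation vector (axis times angle).
In Python, from rig import * gives the robot as it stands.
- The arm moves only by the tool move_arm, never from a script. Its argument "series" is text: rows parted by semicolons, each of 5 numbers parted by spaces: the closure, from -1 (fully open) to 1 (shut), so that 0 is half open, then the shift along the tool's x, y, z in m, then the turn about the tool's z in degrees. A call has 1 to 8 rows; each row shifts and turns the commanded pose from where the row before left it, along the tool's axes as they then stand; what a row does not reach is not made up. A row lasts 1/12 s, in which the tool goes at most 41.7 mm and 7.16 degrees, less where a joint would pass 70% of its speed; a pose out of reach is approached as far as the arm can. A call with a gripper value outside its range is refused whole. The fingers move at their own pace and stop on an object; "squeeze" is the grip in N (left out, the last holds). Time passes only in rows, so rows that do not move let the fingers close. It gives the time, the measured TCP pose, the force, the opening and the grip force at its end, in the units of the state.
- observe(): the state, without advancing time (a new reading comes with each control period).
- get_image(name): name is "side" or "top"; returns a dict with "image" (400x640x3 uint8, blue, green, red), "fx", "fy", "cx", "cy" (pixels), "rvec" (rotation vector, rad) and "tvec" (3), from world to camera coordinates, as OpenCV has them. Camera axes: x right, y down, z forward; pixel columns grow to the right and rows downward; lengths in m; the calibration is good to about 2 mm. A picture is of the moment at which its call begins. There is no depth.
- job_done(): hands the job in; it is judged then, once.
The state is a dict: "t": time; "q": joint angles; "qvel": joint speeds; "effort": joint torques, N m; "tcp_pos": TCP position; "eef_rot": TCP orientation; "force": force on the tool from outside, world axes, zero at the start; "torque": the same for the moment, N m; "opening": finger opening in m; "gripper_force": force on a finger pad.
Only numpy, scipy, OpenCV 4.12 (cv2) and the standard library are available. Lean on these libraries where they do the work, as an engineer would, in place of code of your own. Each camera call takes 0.05 s, during which the arm holds its last target. There are 200 camera calls.

## Working session

There is one attempt and no reset: what is moved stays moved. The work goes in short steps, Python scripts to look and compute and a tool call to move; the robot and the scene stay as the last step left them, time stands still between calls to the robot, and variables do not carry over. Pictures are saved under pics/ and viewed, at most 10 in all, crops included, and the job is handed in when it is done.

Besides the shell and the picture viewer there is one more tool, called after "Request:" by a JSON object that holds its "api" and its "payload". move_arm: Moves the arm, as the interface text tells. Its arguments: {"type":"object","properties":{"series":{"type":"string"},"squeeze":{"type":"number"}},"required":["series"]}

```bash
mkdir -p pics; ls
python3 - <<'E'
from rig import *
import cv2
s=observe();print(s)
for n in("side","top"):
    d=get_image(n);cv2.imwrite(f"pics/{n}0.png",d["image"]);print(n,{k:d[k] for k in d if k!="image"})
E
```

```text
pics
{'t': 0.0, 'q': array([ 1.04369180e+00,  2.91263001e-01, -1.54134129e-01,  1.12664106e+00,
       -3.10217935e-05,  1.43152058e+00]), 'qvel': array([ 0.00063037,  0.00019772,  0.00225442, -0.00032776,  0.00245075,
        0.0007404 ]), 'effort': array([ 2.06737022e-03, -5.37146330e+01,  3.31366789e+01,  1.60012871e-02,
       -1.44454066e-04, -3.84810370e-07]), 'tcp_pos': array([0.19832605, 0.48564738, 0.23073834]), 'eef_rot': array([-6.05316502e-01, -3.08234087e+00,  1.85914362e-03]), 'force': array([ 0.51393777, -0.06980595, -0.70578512]), 'torque': array([-0.0881615 , -0.01053377, -0.03907796]), 'gripper_force': 0.0, 'opening': 0.08547541597252752}
side {'fx': 399.13214619774493, 'fy': 399.13214619774493, 'cx': 323.06174982435147, 'cy': 203.88602408887763, 'rvec': array([ 0.37577267, -2.79506937,  1.15446966]), 'tvec': array([0.57161495, 0.17491713, 0.84297338])}
top {'fx': 466.6033498208446, 'fy': 466.6033498208446, 'cx': 317.5961232358274, 'cy': 202.7857521444786, 'rvec': array([ 2.08306073, -2.14224549,  0.16865436]), 'tvec': array([0.09453595, 0.5654089 , 0.97438497])}
```

View pics/side0.png

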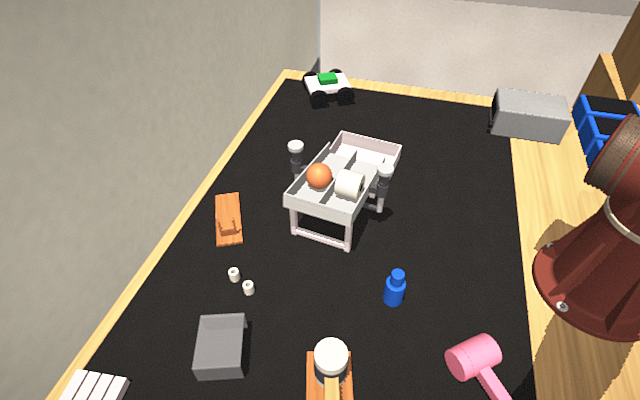

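View pics/top0.png

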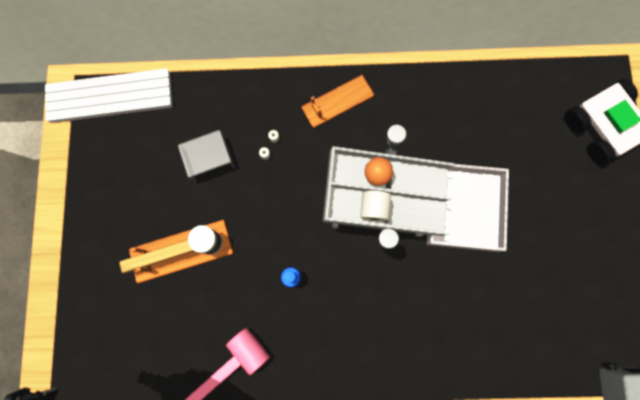

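Top: mallet head at (203,239) with the handle to the left in the large rest. The ball is at (378,171), its pin at (397,134), the roller at (376,206) and the other pin at (389,239). Tin on the right. In the side view the ball's pin head is at (296,147).

```bash
cat > h.py <<'E'
import numpy as np, cv2
from rig import *
def cam(d):
    R=cv2.Rodrigues(d["rvec"])[0];K=np.array([[d["fx"],0,d["cx"]],[0,d["fy"],d["cy"]],[0,0,1]]);return K,R,d["tvec"]
def onz(d,u,v,z):
    K,R,t=cam(d);c=-R.T@t;r=R.T@np.linalg.inv(K)@[u,v,1];return c+r*(z-c[2])/r[2]
def proj(d,p):
    K,R,t=cam(d);q=K@(R@np.asarray(p,float)+t);return q[:2]/q[2]
E
python3 - <<'E'
from h import *
d=get_image("top");s=get_image("side")
for n,u,v,z in[("head top",203,239,.092),("handle end",122,266,.052),("pinball",397,134,.175),("pinroll",389,239,.175),("ball",378,171,.12),("probe",290,277,.09),("restc",181,251,.01)]:
    p=onz(d,u,v,z);print(n,p.round(4),"side px",proj(s,p).round(1), "r",np.hypot(*p[:2]).round(3))
print("side",onz(s,331,352,.092),onz(s,296,146,.175),onz(s,386,170,.175))
a=cv2.resize(d["image"][200:300,110:250],None,fx=5,fy=5,interpolation=cv2.INTER_CUBIC)
b=cv2.resize(d["image"][110:260,310:420],None,fx=4,fy=4,interpolation=cv2.INTER_CUBIC)
cv2.imwrite("pics/a.png",a);cv2.imwrite("pics/b.png",b[:600])
E
```

```text
head top [0.4906 0.3208 0.092 ] side px [332.3 349.5] r 0.586
handle end [0.4412 0.5082 0.052 ] side px [332.9 501.4] r 0.673
pinball [ 0.679  -0.0852  0.175 ] side px [296.3 143.6] r 0.684
pinroll [ 0.4709 -0.0582  0.175 ] side px [386.3 167.1] r 0.474
ball [ 0.6187 -0.0501  0.12  ] side px [317.9 176.7] r 0.621
probe [0.4068 0.1388 0.09  ] side px [398.5 271.8] r 0.43
restc [0.4741 0.3931 0.01  ] side px [330.  415.6] r 0.616
side [0.49148109 0.32544678 0.092     ] [ 0.67691337 -0.0766122   0.175     ] [ 0.46999114 -0.0486268   0.175     ]
```

View pics/a.png

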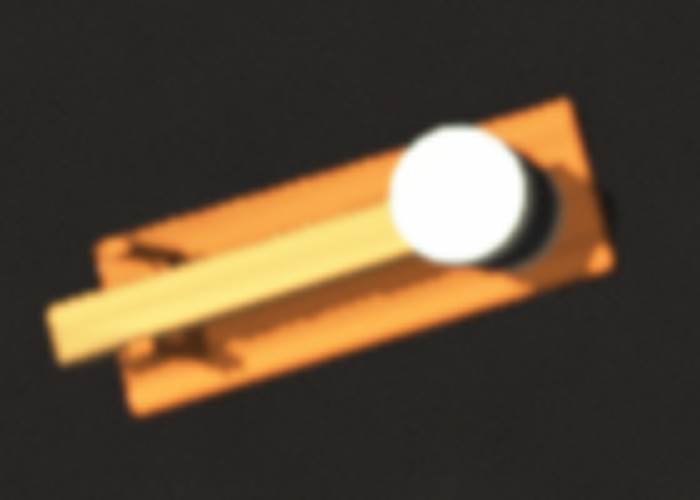

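View pics/b.png

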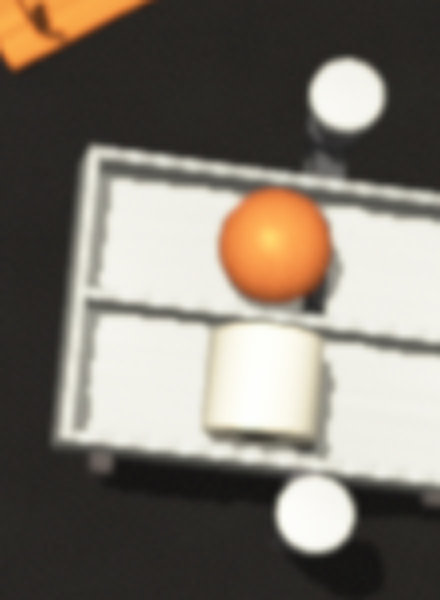

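```bash
cat >> h.py <<'E'
from scipy.spatial.transform import Rotation as Ro
def toward(target,yawy=None):
    """tool-axis shift to world TCP target, after an optional turn making tool y point along yaw angle yawy (rad)"""
    s=observe();R=Ro.from_rotvec(s["eef_rot"]).as_matrix();turn=0
    if yawy is not None:
        cur=np.arctan2(R[1,1],R[0,1]);turn=-(yawy-cur);R=R@Ro.from_rotvec([0,0,turn]).as_matrix()
    print("turn deg",np.degrees(turn).round(2),"shift mm",(R.T@(np.array(target)-s["tcp_pos"])*1000).round(1))
E
python3 - <<'E'
from h import *
d=get_image("top")
H=onz(d,201.6,238.8,.092);n=onz(d,110+397/5,200+229/5,.063);e=onz(d,121,267,.063)
r0=onz(d,110+568/5,200+98/5,.012);r1=onz(d,110+95/5,200+245/5,.012)
print(H,n,e,np.hypot(*(e-H)[:2]))
for a,b in((n,e),(H,e),(r0,r1)): w=b-a;print("psi",np.degrees(np.arctan2(-w[0],w[1])),np.hypot(*w[:2]))
w=e-H;w[2]=0;w/=np.hypot(*w[:2]);psi=np.arctan2(-w[0],w[1]);G=H+.058*w;print("grip",G)
toward([G[0],G[1],.033],psi)
print("pin",onz(d,396.75,133.75,.175),onz(d,388.75,238.25,.175))
E
```

```text
[0.49106695 0.32379196 0.092     ] [0.47998485 0.35806938 0.063     ] [0.43843909 0.5053542  0.063     ] 0.18903581356602625
psi 15.752574559017017 0.1530322492955726
psi 16.164825545815475 0.18903581356602625
psi 15.84988668856011 0.22449712968690827
grip [0.47491966 0.37949892 0.092     ]
turn deg 51.62 shift mm [-179.1  236.1  198. ]
pin [ 0.67954728 -0.08472139  0.175     ] [ 0.47230125 -0.05784346  0.175     ]
```

Request:
{"api": "move_arm", "payload": {"series": "-1 0 0 0 7;-1 0 0 0 7;-1 0 0 0 7;-1 0 0 0 7;-1 0 0 0 7;-1 0 0 0 7;-1 0 0 0 7;-1 0 0 0 3"}}

```text
t: 0.92
tcp_pos: [0.1985, 0.4859, 0.2312]
eef_rot: [1.904, 2.499, -0.0]
force: [-0.8, 0.0, 0.5]
opening: 0.0857
gripper_force: 0.0
```

Request:
{"api": "move_arm", "payload": {"series": "-1 -0.0224 0.0295 0 0;-1 -0.0224 0.0295 0 0;-1 -0.0224 0.0295 0 0;-1 -0.0224 0.0295 0 0;-1 -0.0224 0.0295 0 0;-1 -0.0224 0.0295 0 0;-1 -0.0224 0.0295 0 0;-1 -0.0224 0.0295 0 0"}}

```text
t: 1.58
tcp_pos: [0.4759, 0.3767, 0.2312]
eef_rot: [-1.896, -2.505, 0.0]
force: [0.4, 1.2, -0.8]
opening: 0.0856
gripper_force: 0.0
```

Run:
```python
from h import *
toward([.4753,.3798,.033],np.radians(15.9))
d=get_image("side");cv2.imwrite("pics/s1.png",cv2.resize(d["image"][240:400,220:440],None,fx=3.5,fy=3.5))
```

```text
turn deg -0.12 shift mm [  3.1   0.2 198.2]
```

View pics/s1.png

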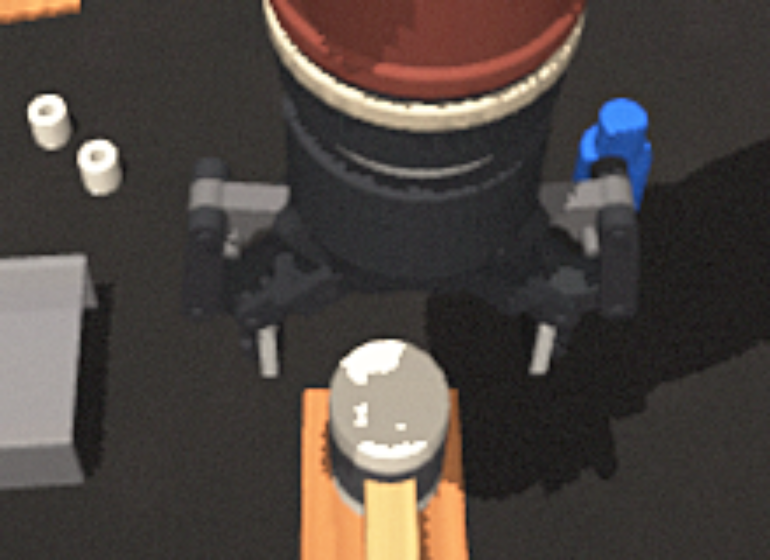

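The fingers straddle the handle's line evenly (crop x 268 and 540, handle about 395). Going down.

Request:
{"api": "move_arm", "payload": {"series": "-1 0.003 0 0.035 0;-1 0 0 0.035 0;-1 0 0 0.035 0;-1 0 0 0.035 0;-1 0 0 0.030 0;-1 0 0 0.018 0;-1 0 0 0.010 0;-1 0 0 0 0"}}

```text
t: 2.3
tcp_pos: [0.4722, 0.3798, 0.0311]
eef_rot: [-1.895, -2.504, 0.006]
force: [-1.0, -1.2, 0.8]
opening: 0.0854
gripper_force: 0.0
```

Request:
{"api": "move_arm", "payload": {"series": "1 0 0 0 0;1 0 0 0 0;1 0 0 0 0;1 0 0 0 0;1 0 0 0 0;1 0 0 0 0;1 0 0 0 0;1 0 0 0 0", "squeeze": 90}}

```text
t: 2.97
tcp_pos: [0.4744, 0.3812, 0.0345]
eef_rot: [1.895, 2.505, 0.003]
force: [0.3, 0.4, 6.2]
opening: 0.0224
gripper_force: 89.5
```

Request:
{"api": "move_arm", "payload": {"series": "1 0 0 -0.010 0;1 0 0 -0.020 0;1 0 0 -0.030 0;1 0 0 -0.030 0;1 0 0 -0.040 0;1 0 0 -0.040 0;1 0 0 -0.030 0;1 0 0 0 0"}}

```text
t: 3.63
tcp_pos: [0.4758, 0.3821, 0.2407]
eef_rot: [1.893, 2.503, 0.015]
force: [0.4, 0.5, -2.6]
opening: 0.0228
gripper_force: 89.0
```

Run:
```python
from h import *
s=observe();print(s["tcp_pos"],s["force"],s["opening"])
d=get_image("side");cv2.imwrite("pics/s2.png",cv2.resize(d["image"][150:400,200:480],None,fx=2.4,fy=2.4))
w=np.array([-np.sin(.2775),np.cos(.2775),0])
pin=np.array([.679,-.0835,0])
t=pin+.058*w;t[2]=s["tcp_pos"][2];print(t);toward(t)
```

```text
[0.47579913 0.38212679 0.24073825] [ 0.35284798  0.47176597 -2.61528423] 0.022751875987505218
[ 0.66311078 -0.02771889  0.24073825]
turn deg 0.0 shift mm [-445.    69.8   -3.9]
```

View pics/s2.png

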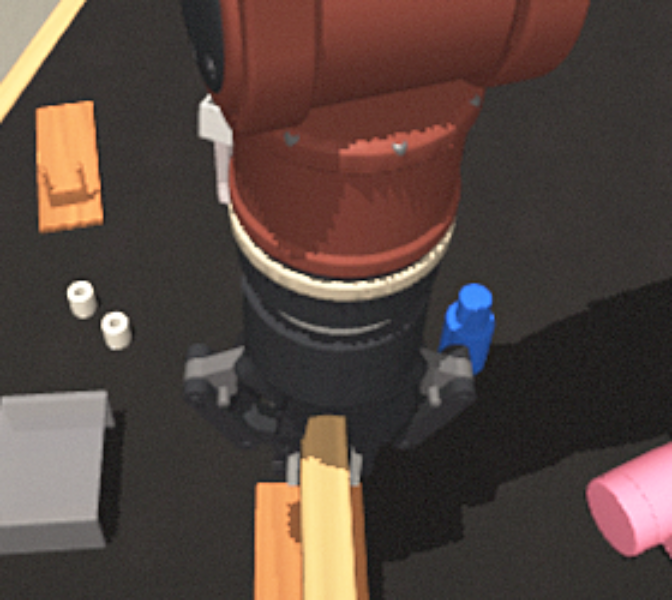

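The mallet is held, with its handle level and clear of the rest.

Request:
{"api": "move_arm", "payload": {"series": "1 -0.035 0.0055 0 0;1 -0.035 0.0055 0 0;1 -0.035 0.0055 0 0;1 -0.035 0.0055 0 0;1 -0.035 0.0055 0 0;1 -0.035 0.0055 0 0;1 -0.035 0.0055 0 0;1 -0.035 0.0055 0 0"}}

```text
t: 4.35
tcp_pos: [0.5913, 0.1214, 0.2316]
eef_rot: [-1.894, -2.503, 0.003]
force: [1.2, 1.1, -2.9]
opening: 0.0226
gripper_force: 88.7
```

Request:
{"api": "move_arm", "payload": {"series": "1 -0.035 0.0055 0 0;1 -0.035 0.0055 0 0;1 -0.035 0.0055 0 0;1 -0.030 0.005 0 0;1 -0.020 0.003 0 0;1 -0.010 0.001 0 0;1 0 0 0 0;1 0 0 0 0"}}

```text
t: 5.02
tcp_pos: [0.6605, -0.0284, 0.2319]
eef_rot: [-1.895, -2.503, 0.001]
force: [1.2, 0.5, -3.4]
opening: 0.0228
gripper_force: 88.7
```

Run:
```python
from h import *
s=observe();print(s["tcp_pos"],s["force"],s["opening"]);toward([.6624,-.0261,.24],np.radians(15.9))
a=get_image("side")["image"][70:240,220:420];b=get_image("top")["image"][80:250,300:500]
cv2.imwrite("pics/s3.png",np.hstack([cv2.resize(x,(400,340)) for x in(a,b)]))
```

```text
[ 0.66050562 -0.02838585  0.23193215] [ 1.2219213   0.45581697 -3.36756733] 0.022791804182591243
turn deg -0.15 shift mm [ 1.7  2.4 -8.1]
```

View pics/s3.png

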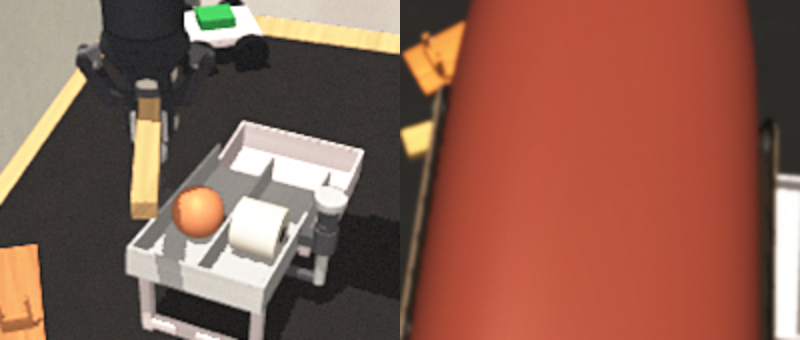

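The handle lies over the ball pin's side, parallel to the chute; the ball and the roller are still parked.

Request:
{"api": "move_arm", "payload": {"series": "1 0.002 0.002 0.010 0;1 0 0 0.012 0;1 0 0 0.010 0;1 0 0 0 0"}}

```text
t: 5.45
tcp_pos: [0.6612, -0.025, 0.1985]
eef_rot: [-1.892, -2.504, 0.003]
force: [-0.5, -0.3, -4.3]
opening: 0.0226
gripper_force: 88.7
```

Request:
{"api": "move_arm", "payload": {"series": "1 0 0 0.010 0;1 0 0 0.008 0;1 0 0 0.004 0;1 0 0 0 0;1 0 0 0 0"}}

```text
t: 5.87
tcp_pos: [0.663, -0.026, 0.1796]
eef_rot: [1.895, 2.505, 0.001]
force: [-1.3, 3.2, 0.4]
opening: 0.0228
gripper_force: 89.3
```

Request:
{"api": "move_arm", "payload": {"series": "1 0 0 0.003 0;1 0 0 0.002 0;1 0 0 0 0;1 0 0 0 0"}}

```text
t: 6.2
tcp_pos: [0.6632, -0.0261, 0.1753]
eef_rot: [1.895, 2.505, 0.001]
force: [-1.9, 3.9, 5.8]
opening: 0.0228
gripper_force: 90.2
```

Request:
{"api": "move_arm", "payload": {"series": "1 0 0 0.002 0;1 0 0 0.001 0;1 0 0 0 0;1 0 0 0 0"}}

```text
t: 6.53
tcp_pos: [0.6632, -0.0257, 0.1746]
eef_rot: [1.894, 2.504, 0.003]
force: [-8.2, 6.3, 23.0]
opening: 0.0225
gripper_force: 92.6
```

Request:
{"api": "move_arm", "payload": {"series": "1 0 0 -0.001 0;1 0 0 0 0;1 0 0 0 0;1 0 0 0 0;1 0 0 0 0;1 0 0 0 0;1 0 0 0 0;1 0 0 0 0"}}

```text
t: 7.2
tcp_pos: [0.6632, -0.0257, 0.1748]
eef_rot: [1.894, 2.504, 0.003]
force: [-6.4, 5.3, 16.8]
opening: 0.0228
gripper_force: 91.5
```

Run:
```python
from h import *
s=observe();print(s["t"],s["tcp_pos"],s["force"])
a=get_image("side")["image"][70:240,220:420];cv2.imwrite("pics/s4.png",cv2.resize(a,(600,510)))
```

```text
7.2 [ 0.66321334 -0.02574882  0.17478893] [-6.43093327  5.30740403 16.84413385]
```

View pics/s4.png

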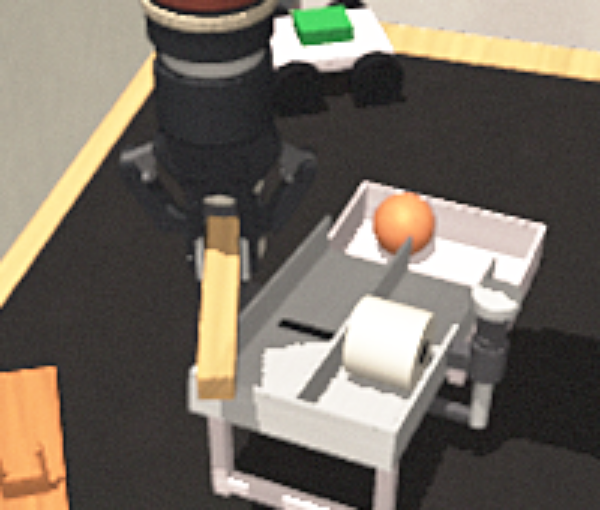

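The ball is in the tin (crop 405,222), and the roller is still parked (390,340). Returning.

Request:
{"api": "move_arm", "payload": {"series": "1 0 0 -0.006 0;1 0 0 -0.010 0;1 0 0 -0.020 0;1 0 0 -0.020 0;1 0 0 -0.005 0;1 0 0 0 0"}}

```text
t: 7.75
tcp_pos: [0.6636, -0.0267, 0.2347]
eef_rot: [1.894, 2.503, 0.001]
force: [0.8, -0.3, -4.5]
opening: 0.0226
gripper_force: 88.9
```

Request:
{"api": "move_arm", "payload": {"series": "1 0.015 -0.0025 0 0;1 0.030 -0.005 0 0;1 0.035 -0.0055 0 0;1 0.035 -0.0055 0 0;1 0.035 -0.0055 0 0;1 0.035 -0.0055 0 0;1 0.035 -0.0055 0 0;1 0.035 -0.0055 0 0"}}

```text
t: 8.42
tcp_pos: [0.5529, 0.2092, 0.2317]
eef_rot: [-1.895, -2.504, 0.003]
force: [0.7, 0.3, -3.4]
opening: 0.0226
gripper_force: 88.7
```

Request:
{"api": "move_arm", "payload": {"series": "1 0.035 -0.0055 0 0;1 0.035 -0.0055 0 0;1 0.035 -0.0055 0 0;1 0.035 -0.0055 0 0;1 0.028 -0.0055 0 0;1 0.015 -0.0030 0 0;1 0 0 0 0;1 0 0 0 0"}}

```text
t: 9.08
tcp_pos: [0.4745, 0.3761, 0.2318]
eef_rot: [-1.893, -2.507, 0.003]
force: [0.1, -1.1, -4.4]
opening: 0.0226
gripper_force: 88.7
```

Run:
```python
from h import *
s=observe();print(s["t"],s["tcp_pos"],s["force"])
toward([.4744,.3812,.0345],np.radians(15.9))
a=get_image("side")["image"][150:400,200:480];cv2.imwrite("pics/s5.png",cv2.resize(a,None,fx=2.4,fy=2.4))
```

```text
9.0833 [0.47452201 0.37605056 0.2317881 ] [ 0.1220723  -1.06331006 -4.41426781]
turn deg -0.03 shift mm [  5.2   1.7 197.3]
```

View pics/s5.png

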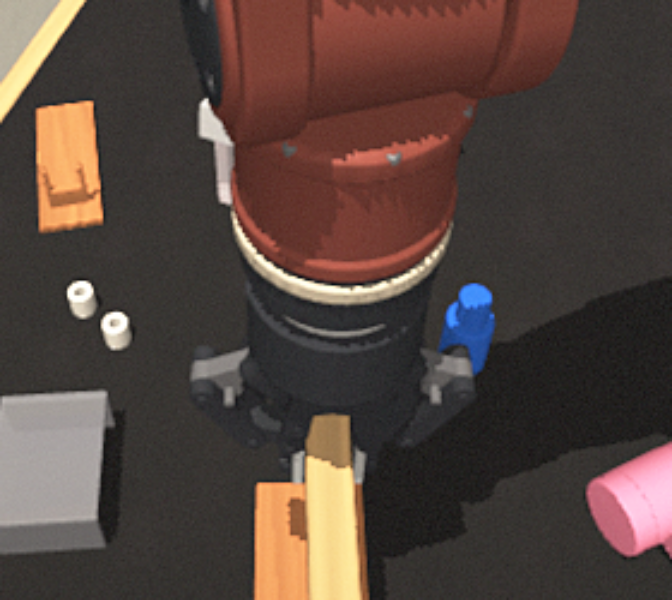

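The handle looks the same in the hand as after the first lift, so I'll lower it.

Request:
{"api": "move_arm", "payload": {"series": "1 0.005 0.0005 0.015 0;1 0 0 0.030 0;1 0 0 0.035 0;1 0 0 0.035 0;1 0 0 0.035 0;1 0 0 0.025 0;1 0 0 0.010 0;1 0 0 0 0"}}

```text
t: 9.8
tcp_pos: [0.4733, 0.3787, 0.0457]
eef_rot: [-1.896, -2.503, 0.008]
force: [0.1, -1.0, -4.2]
opening: 0.023
gripper_force: 88.6
```

Request:
{"api": "move_arm", "payload": {"series": "1 0 0 0.006 0;1 0 0 0.004 0;1 0 0 0 0;1 0 0 0 0"}}

```text
t: 10.13
tcp_pos: [0.4752, 0.3812, 0.0393]
eef_rot: [1.895, 2.505, 0.002]
force: [-0.4, -0.5, -4.3]
opening: 0.0226
gripper_force: 88.7
```

Run:
```python
from h import *
s=observe();print(s["t"],s["tcp_pos"],s["force"],s["torque"])
```

```text
10.1333 [0.47516437 0.3812287  0.03934073] [-0.37130888 -0.47976038 -4.30949084] [0.10224254 0.06309183 0.02481883]
```

Request:
{"api": "move_arm", "payload": {"series": "1 0 0 0.002 0;1 0 0 0.002 0;1 0 0 0 0;1 0 0 0 0"}}

```text
t: 10.47
tcp_pos: [0.4748, 0.3811, 0.0346]
eef_rot: [1.895, 2.505, 0.001]
force: [0.4, 1.1, -2.3]
opening: 0.0227
gripper_force: 89.1
```

Request:
{"api": "move_arm", "payload": {"series": "1 0 0 0.001 0;1 0 0 0 0;1 0 0 0 0"}}

```text
t: 10.72
tcp_pos: [0.4748, 0.3812, 0.0345]
eef_rot: [1.895, 2.505, 0.002]
force: [-4.0, -1.3, 7.7]
opening: 0.0224
gripper_force: 90.6
```

Request:
{"api": "move_arm", "payload": {"series": "0.4 0 0 0 0;0 0 0 0 0;-0.5 0 0 0 0;-1 0 0 0 0;-1 0 0 0 0;-1 0 0 0 0;-1 0 0 0 0;-1 0 0 0 0"}}

```text
t: 11.38
tcp_pos: [0.4745, 0.3809, 0.0332]
eef_rot: [-1.895, -2.505, 0.0]
force: [-0.7, 0.3, 0.8]
opening: 0.0852
gripper_force: 0.0
```

Request:
{"api": "move_arm", "payload": {"series": "-1 0 0 -0.015 0;-1 0 0 -0.030 0;-1 0 0 -0.035 0;-1 0 0 -0.035 0;-1 0 0 -0.035 0;-1 0 0 -0.035 0;-1 0 0 -0.025 0;-1 0 0 0 0"}}

```text
t: 12.05
tcp_pos: [0.4767, 0.3823, 0.2493]
eef_rot: [1.893, 2.503, 0.013]
force: [0.6, 0.1, 0.1]
opening: 0.0853
gripper_force: 0.0
```

Request:
{"api": "move_arm", "payload": {"series": "-1 0.02 -0.03 0 0;-1 0.02 -0.03 0 0;-1 0.02 -0.03 0 0;-1 0.02 -0.03 0 0;-1 0.02 -0.03 0 0;-1 0.02 -0.03 0 0;-1 0.02 -0.03 0 0;-1 0.02 -0.03 0 0"}}

```text
t: 12.72
tcp_pos: [0.1983, 0.4696, 0.243]
eef_rot: [1.896, 2.505, -0.0]
force: [-0.1, 1.0, -0.2]
opening: 0.0853
gripper_force: 0.0
```

Run:
```python
from h import *
s=observe();print(s["t"],s["tcp_pos"],s["force"])
b=get_image("top")["image"];cv2.imwrite("pics/t6.png",b[:,:])
```

```text
12.7167 [0.19827921 0.46962943 0.2429667 ] [-0.0889279   1.03977213 -0.15848761]
```

View pics/t6.png

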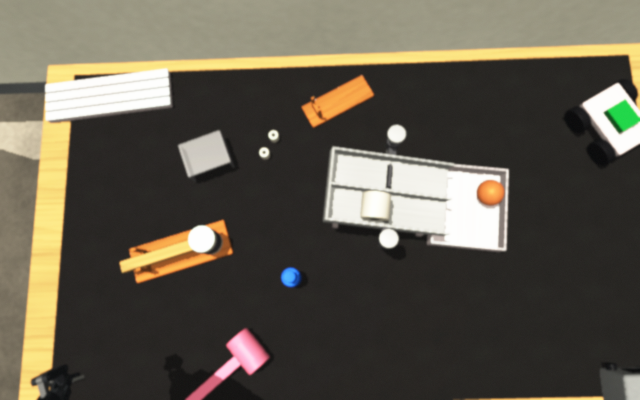

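The mallet is back on its rest exactly as it lay (head 203,239; handle end 122,266). The ball is in the tin (490,192), the roller is parked (376,206), and the bystanders haven't moved.

```bash
python3 -c "
from rig import *
print(job_done())"
```

```text
the job is handed in; nothing more can be done
None
```

The job is handed in at about 13 s of the 42 s allowed: the ball is in the tin, the roller is still parked in its lane, the mallet is back on its rest as it first lay, and nothing else moved.

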